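Index the inspection carriage and take the picture

TASK

Push the black carriage along its rail with your fingertips until its spring pin clicks down into the notch in front of the camera, and let it rest there. Only then press the trigger button on the grey box fully down, and take the hand away from everything. Pick nothing up: the steel ring stays in its nest, the pin is not pulled, and the things standing around stay where they are.

Things in the scene. Friction and masses are not known exactly. Their poses are not given: they have to be found in the camera images.
- rail: Fixed aluminium rail lying on the table, 464 long (along its y, end plates included) x 60 wide x 24 high (end plates 36 high). Origin at the centre of its underside; its y axis is the direction in which the carriage has to go. It stands elsewhere and turned (up to 12 degrees) in each run.
- carriage (a joint): Travel of the carriage along the rail's +y, in m; 0 at the start, range -0.03 to 0.27. A matt black block 110 x 110 x 40 high, top 68 above the table, centred over the rail, about 0.6 kg; friction about 1 N, stays where left. Going over a bump takes 7 to 9 N, then the spring itself draws it to the notch centre from up to 6 mm off. Driven too far it passes the second bump; it can be pushed back.
- push_face (a point): Centre of the carriage's flat end face on the rail's -y side, the face to push (110 wide, 40 high, from 28 to 68 above the table; this point is at 48). 55 mm from the carriage's centre; axes as the rail's. Below a fingertip there lies the rail, top at 24. Ring and knob on the carriage rise to at most 100 above the table.
- pin (a joint): Spring pin through the far (+x) side of the carriage, 40 mm from its centre line: height in m that the pin is lifted. 0 on the plain rail, about 0.005 on the crest of either bump of the index block, about 0.0015 when it has dropped into the notch between them. Its bare metal knob (20 across, top 95 above the table) visibly rises and drops.
- index (a point): Point on the rail's centre line, 48 above the table, where the carriage's centre stands when the pin is in the notch (push_face then 55 mm from it towards the rail's -y; axes as the rail's). The fixed index block, straight in front of the lens beside the rail, has two round steel bumps, crests 20 mm apart, with the notch between; the pin meets the first about 22 mm before the notch.
- camera: Fixed inspection camera on the far (+x) side of the rail, the index block on the same base; lens 60 across, axis 90 above the table. Origin on the table on the rail's centre line, level with the notch; x axis points from the rail to the camera. Lens front 124 mm from the rail's centre line, back 300; top 120 high, 70 wide. Its place along the rail differs from run to run.
- nest (a point): Centre of the ring's seat on top of the carriage (68 above the table), 14 mm from the centre line on the side away from the camera, between four upright pins 9 high.
- sample: Loose steel ring in the nest, 44 outside, 26 bore, 16 high, 80 g; origin at the centre of its underside. It rides along and is not to be touched.
- trigger (a joint): Travel of the trigger button in m, 0 up, 0.006 fully down; springs back. Full travel takes 5 N.
- trigger_top (a point): Centre of the top of the round black trigger button (28 across), pressed straight down; on a fixed grey box 90 x 80 x 35 mm to the left of the rail.
- bottle: Bystander: white plastic bottle 52 across, 100 high, origin at the centre of its underside.
- spare_ring: Bystander: steel ring like the sample, lying on the table on the robot's side of the rail; origin at the centre of its underside.
- driver: Bystander: screwdriver with a black handle lying on the table on the robot's side of the rail.
- lens_cap: Bystander: black lens cap, 62 across, 12 high, lying on the table; origin at the centre of its underside.
There are look-alikes about, which are no part of the job. There is more than one size of the part that bears trigger; the job needs the middle-sized.

How it is judged:
On the way, in this order (a step that is already met when the one before it is completed fails the run):
1. the carriage rests with its pin dropped into the notch (y of push_face in the frame of index between -0.058 and -0.052 m and value of joint pin below 0.003 m and velocity of joint carriage between -0.01 and 0.01 m/s), for 0.3 s.
2. the trigger button is pressed down with the carriage in the notch (y of push_face in the frame of index between -0.058 and -0.052 m and value of joint pin below 0.003 m and value of joint trigger above 0.0045 m), for 0.05 s.
At the end, for the whole second after the job is handed in: Carriage at rest within 3 mm of the notch centre, pin dropped (lifted under 3 mm); trigger pressed at least 4.5 mm with the carriage there, then up again (under 2 mm); ring flat in its nest (within 8 mm); the four bystanders within 20 mm of their start, bottle upright (all of step 1 and value of joint trigger below 0.002 m and distance between sample and nest below 0.008 m and angle between sample's own z axis and vertical below 0.15 rad and linear speed of sample below 0.02 m/s and distance of each of bottle, spare_ring, driver, lens_cap from where it was at the start of the episode below 0.02 m and angle between bottle's own z axis and vertical below 0.2 rad); the robot touches nothing.
It fails at once if the trigger is pressed while the carriage is not in the notch (value of joint trigger above 0.003 m and not (y of push_face in the frame of index between -0.058 and -0.052 m and value of joint pin below 0.003 m)).
It fails at once if the ring is lifted or knocked out of its nest (distance between sample and nest above 0.012 m).
It fails at once if the pin is pulled up (value of joint pin above 0.0095 m).
It fails at once if a bystander is lifted or knocked away (30 mm or more) (distance of any of bottle, spare_ring, driver, lens_cap from where it was at the start of the episode above 0.03 m).
It also fails if it takes over 48 s, if anything falls off the work surface, if the arm or the gripper's body presses on something with over 40 N, if the wrist force passes 120 N, or if a joint passes its speed limit or range.

ROBOT

A 6-joint arm with a two-finger parallel gripper is mounted at the origin on the work surface. World frame = base frame: x ahead of the robot, y to its left, z up, the work surface at z = 0. Lengths are in m, angles in rad, forces in N, time in s.
With the tool pointing down it reaches from about 0.375 to 0.975 m from the base axis. Payload 3.8 kg.
Tool frame: the origin (TCP) lies midway between the tips of the shut fingers; the grasp point (between the pads) lies 19 mm behind it; z points along the fingers, y is the direction in which the jaws open and shut (so a half turn about z gives the same grasp; the last joint's range is limited). The gripper opens to 85 mm and grips with 20 to 120 N. Pads are 22 mm wide; open, the fingers measure 114 mm over their backs; the gripper's body (76 mm by 85 mm) begins 54 mm behind the grasp point. The pads swing forward as they close: fully open they stand 13 mm farther back than shut.
Start: joints at [-1.199, 0.264, 1.604, -0, 1.274, -0.037], TCP at [0.268, -0.619, 0.199] pointing down, gripper open.
Joint ranges: [-2.63, 2.63], [-0.94, 2.18], [0.31, 2.57], [-1.31, 4.45], [0, 2.66], [-2.55, 2.55]. Speed limits (rad/s): [2.57, 2.57, 3.14, 3.14, 3.14, 3.14].

INTERFACE

Orientations are given as a rotation vector (axis times angle).
In Python, from workcell import readout, read_camera, camera_params, bot gives the robot as it stands.
- The arm moves only by the tool apply_moves, never from a script. Its argument "plan" is a list that holds one entry, the list of rows, each a list of 7 numbers: the shift along the tool's x, y, z each as a share of 1000 mm, from -1 to 1, then the turn, a rotation vector about the tool's x, y, z each as a share of pi rad, from -1 to 1, then the gripper command: -1 is fully open, 1 is shut, values between are in proportion. A call has exactly 8 rows; each row is the pose to reach, as a shift and turn from the pose commanded when the call began, along the tool's axes at that moment, turning the shorter way round; what a row does not reach only later rows make up. A row lasts 1/12 s, in which the tool goes at most 41.7 mm and 7.16 degrees, less where a joint would pass 70% of its speed; a pose out of reach is approached as far as the arm can. A call with a number of a shift or a turn outside -1 to 1 is refused whole. A call with a gripper value outside its range is refused whole. The fingers move at their own pace and stop on an object; "force" is the grip in N (left out, the last holds). Time passes only in rows, so rows that repeat a pose let the fingers close, or fill a call up. It gives the time, the measured TCP pose, the force and the opening at its end, in the units of the state.
- readout.read_state(): the state, without advancing time (a new reading comes with each control period).
- read_camera(name): name is "scene" or "top" or "wrist"; returns the picture (420x560x3 uint8, red, green, blue); there is no depth.
- camera_params(name): a dict with "fovy" (degrees; the focal length in pixels is half the picture's height over the tangent of half this angle, whatever the lens; pixels are square), "cx", "cy" (the principal point, pixels), "rvec" (rotation vector, rad) and "tvec" (3), from world to camera coordinates, as OpenCV has them; the wrist camera has in their place "hand_eye" (4x4, takes a point from camera to tool coordinates, whose origin is the TCP and whose axes are the flange's). Camera axes: x right, y down, z forward; pixel columns grow to the right and rows downward; lengths in m; the calibration is good to about 2 mm. A picture is of the moment at which its call begins: read the wrist's pose just before it. camera_params takes no time and is no camera call.
- bot.finish_job(): hands the job in, once; it reports no verdict.
The state is a dict: "time": time; "q": joint angles; "joint_vel": joint speeds; "joint_torque": joint torques, N m; "tool_pos": TCP position; "tcp_rot": TCP orientation; "wrist_force": force on the tool from outside, world axes, zero at the start; "torque": the same for the moment, N m; "width": opening from 0.0 (shut) to 1.0 (fully open).
Only numpy, scipy, OpenCV 4.12 (cv2) and the standard library are available. Lean on these libraries where they do the work, as an engineer would, in place of code of your own. Each camera call takes 0.05 s, during which the arm holds its last target.

## Working session

There is one attempt and no reset: what is moved stays moved. The work goes in short steps, Python scripts to look and compute and a tool call to move; the robot and the scene stay as the last step left them, time stands still between calls to the robot, and variables do not carry over. Pictures are saved under pics/ and viewed, and the job is handed in when it is done.

Besides the shell and the picture viewer there is one more tool, called after "Call:" by a JSON object that holds its "method" and its "body", one argument or row to a line. apply_moves: Moves the arm, as the interface text tells. Shift numbers are shares of 1000 mm and turn numbers shares of pi rad, none past 1 either way. Its arguments: {"type":"object","properties":{"plan":{"type":"array","items":{"type":"array","items":{"type":"array","items":{"type":"number","minimum":-1,"maximum":1}}}},"force":{"type":"number"}},"required":["plan"]}

```bash
ls; mkdir -p pics
python3 - <<'E'
from workcell import readout, read_camera, camera_params, bot
import cv2
print(readout.read_state())
for n in ("scene","top","wrist"):
    im=read_camera(n); cv2.imwrite(f"pics/a_{n}.png",im[:,:,::-1]); print(n,camera_params(n))
E
```

```text
pics
{'time': 0.0, 'q': array([-1.19889770e+00,  2.64758307e-01,  1.60538635e+00, -3.10337909e-05,
        1.27375461e+00, -3.69104155e-02]), 'joint_vel': array([-0.00018705,  0.00046063,  0.00042453,  0.00011884, -0.00077382,
       -0.00136056]), 'joint_torque': array([ 2.71704717e-03, -5.15112484e+01, -3.67311072e+01,  4.45290025e-04,
        1.30230215e-02, -1.90128208e-05]), 'tool_pos': array([ 0.26800324, -0.61861006,  0.19785202]), 'tcp_rot': array([-3.07396596e+00, -6.37246750e-01,  6.49509823e-04]), 'wrist_force': array([-0.89681811, -0.02861408, -0.15598615]), 'torque': array([0.01068304, 0.0037862 , 0.0157631 ]), 'width': 1.0010479945156459}
scene {'fovy': 50.78337665482819, 'cx': 286.7207365792372, 'cy': 210.399655915127, 'rvec': array([ 2.44694061,  0.96499968, -0.25657826]), 'tvec': array([-0.47123241, -0.2484166 ,  1.14786891])}
top {'fovy': 54.848428598883565, 'cx': 278.4936613429978, 'cy': 210.3097905971053, 'rvec': array([ 2.19515727, -2.14983369,  0.16769964]), 'tvec': array([0.05401713, 0.56510523, 1.00478944])}
wrist {'fovy': 71.26321864349492, 'cx': 278.0163260882553, 'cy': 213.31097337457084, 'hand_eye': array([[ 5.33832853e-04, -9.59189848e-01, -2.82762356e-01,
         7.23107195e-02],
       [ 9.99999729e-01,  6.55663912e-04, -3.36230968e-04,
        -4.81278459e-04],
       [ 5.07906404e-04, -2.82762099e-01,  9.59189938e-01,
        -1.75362202e-01],
       [ 0.00000000e+00,  0.00000000e+00,  0.00000000e+00,
         1.00000000e+00]])}
```

View pics/a_scene.png

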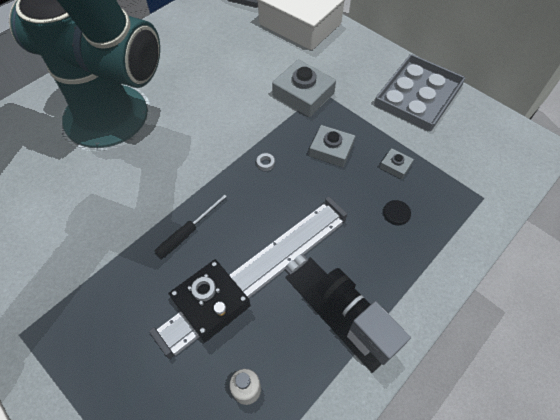

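View pics/a_top.png

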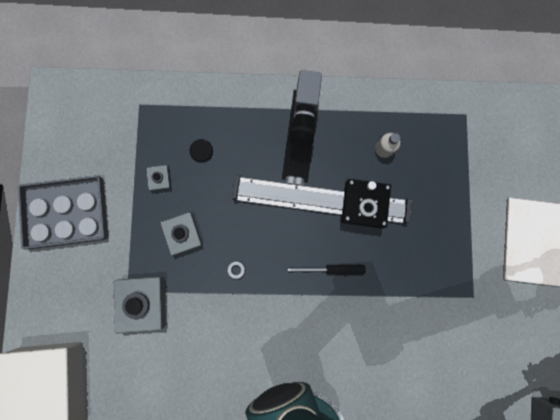

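View pics/a_wrist.png

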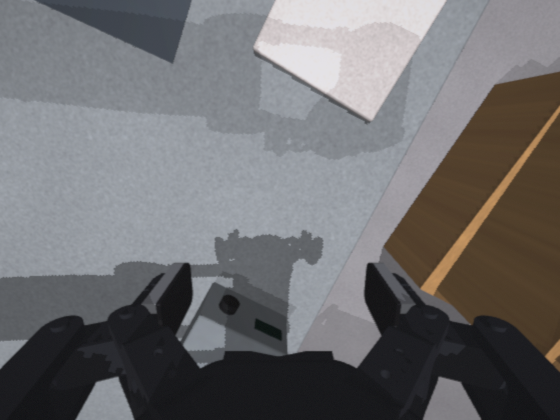

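Scene (top view): rail from about (238,190) to (408,211), carriage at (367,203), camera at (303,110), and the index bumps at about (295,181). There are three trigger boxes: small (158,177), middle (180,233) and large (137,305). I'll measure and enlarge next.

```bash
cat > h.py <<'E'
import numpy as np, cv2
from workcell import readout, read_camera, camera_params, bot
def K(p):
    f=210/np.tan(np.radians(p['fovy'])/2); return np.array([[f,0,p['cx']],[0,f,p['cy']],[0,0,1]])
def cast(name,uv,z):
    p=camera_params(name); R=cv2.Rodrigues(p['rvec'])[0]; t=p['tvec']
    d=R.T@np.linalg.inv(K(p))@np.array([uv[0],uv[1],1.]); c=-R.T@t
    return c+d*(z-c[2])/d[2]
def proj(name,X):
    p=camera_params(name); return cv2.projectPoints(np.array([X],float),p['rvec'],p['tvec'],K(p),None)[0].ravel()
E
python3 - <<'E'
from h import *
im=cv2.imread('pics/a_top.png')
cv2.imwrite('pics/c1.png',cv2.resize(im[165:230,225:425],None,fx=4,fy=4,interpolation=cv2.INTER_CUBIC))
cv2.imwrite('pics/c2.png',cv2.resize(im[155:345,100:250],None,fx=3,fy=3,interpolation=cv2.INTER_CUBIC))
ims=cv2.imread('pics/a_scene.png')
cv2.imwrite('pics/c3.png',cv2.resize(ims[190:360,150:350],None,fx=3.5,fy=3.5,interpolation=cv2.INTER_CUBIC))
E
```

```text
(no output)
```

View pics/c1.png

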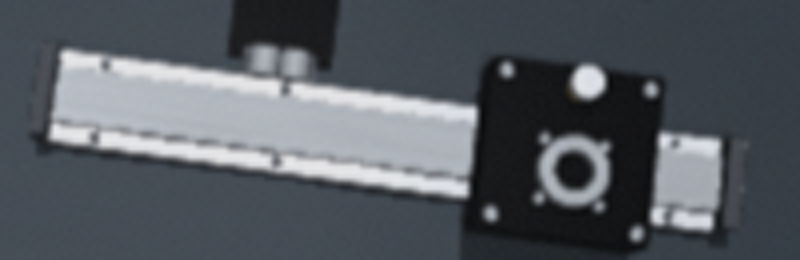

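View pics/c2.png

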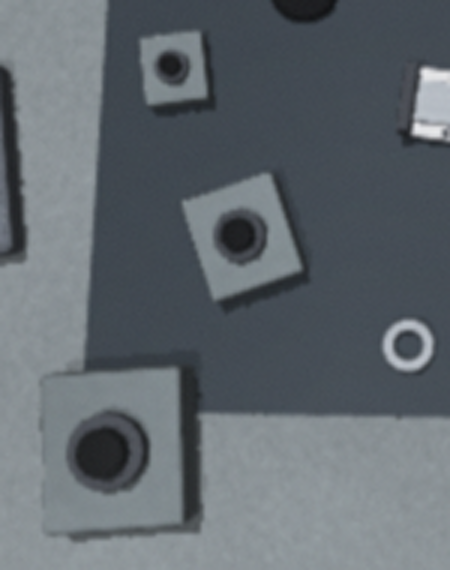

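View pics/c3.png

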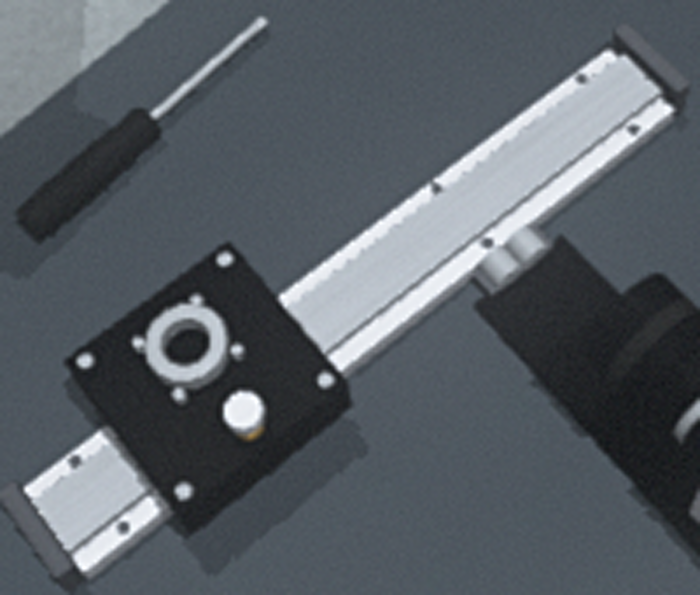

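Run:
```python
from h import *
A=lambda u,v:((u+.5)/4+225-.5,(v+.5)/4+165-.5)
B=lambda u,v:((u+.5)/3.5+150-.5,(v+.5)/3.5+190-.5)
C=lambda u,v:((u+.5)/3+100-.5,(v+.5)/3+155-.5)
st=[A(507,69),A(651,89),A(636,233),A(490,213)]
ss=[B(326,380),B(183,491),B(85,361),B(225,259)]
T=np.array([cast('top',u,.068) for u in st]);S=np.array([cast('scene',u,.068) for u in ss])
print('carr top',T.mean(0),'scene',S.mean(0)); print(T,S)
# rail end corners at z=24 (light part), top view
r=[A(62,50),A(48,138),A(722,140),A(712,230)]
R=np.array([cast('top',u,.024) for u in r]); print('rail',R)
m1=(R[0]+R[1])/2;m2=(R[2]+R[3])/2;d=m1-m2;print(m1,m2,np.linalg.norm(d),np.degrees(np.arctan2(-d[0],d[1])))
r=[B(612,52),B(672,104)]
R=np.array([cast('scene',u,.024) for u in r]);print('scene rail far end',R)
# bumps 
for z in (.02,.03,.035): print(z,cast('top',A(280,60),z),cast('scene',B(513,251),z))
for n,bx in (('small',[(139,38),(203,31),(208,98),(147,105)]),('mid',[(181,201),(270,172),(303,270),(218,300)]),('large',[(41,375),(180,368),(183,527),(44,535)])):
  P=np.array([cast('top',C(*u),.035) for u in bx]); print(n,[round(np.linalg.norm(P[i]-P[(i+1)%4]),4) for i in range(4)],P.mean(0))
print('mid button',cast('top',C(239,235),.05))
```

```text
carr top [ 0.58499134 -0.1555528   0.068     ] scene [ 0.58658907 -0.15508562  0.068     ]
[[ 0.63592595 -0.11533071  0.068     ]
 [ 0.62541453 -0.20661323  0.068     ]
 [ 0.53406543 -0.19587813  0.068     ]
 [ 0.54455945 -0.10438914  0.068     ]] [[ 0.63774182 -0.11456415  0.068     ]
 [ 0.62669256 -0.20617463  0.068     ]
 [ 0.53560237 -0.19552063  0.068     ]
 [ 0.54631951 -0.10408308  0.068     ]]
rail [[ 0.64996864  0.16725569  0.024     ]
 [ 0.59176273  0.17453206  0.024     ]
 [ 0.60093421 -0.26658452  0.024     ]
 [ 0.54143478 -0.25882496  0.024     ]]
[0.62086568 0.17089388 0.024     ] [ 0.5711845  -0.26270474  0.024     ] 0.43643553890346937 -6.536374694787036
scene rail far end [[0.60102386 0.16917015 0.024     ]
 [0.65299487 0.16584786 0.024     ]]
0.02 [0.64776592 0.02449986 0.02      ] [0.64662146 0.02577824 0.02      ]
0.03 [0.64574156 0.02519491 0.03      ] [0.64945049 0.02231136 0.03      ]
0.035 [0.64472938 0.02554244 0.035     ] [0.650865   0.02057792 0.035     ]
small [np.float64(0.0545), np.float64(0.0586), np.float64(0.0516), np.float64(0.0588)] [0.64187095 0.37702801 0.035     ]
mid [np.float64(0.078), np.float64(0.088), np.float64(0.0744), np.float64(0.0895)] [0.49990709 0.31181557 0.035     ]
large [np.float64(0.1137), np.float64(0.1284), np.float64(0.112), np.float64(0.1287)] [0.32102162 0.4099943  0.035     ]
mid button [0.49931993 0.31202757 0.05      ]
```

The middle box measures about 90 x 80, against roughly 57 and 128 for the others, so the trigger is the one at (180,233). Travel to the notch comes out at about 186 mm. Next I'll compute the approach.

```bash
cat >> h.py <<'E'
from scipy.spatial.transform import Rotation as Ro
yh=np.array([np.sin(np.radians(6.6)),np.cos(np.radians(6.6)),0]); xh=np.array([yh[1],-yh[0],0])
C0=np.array([.5858,-.1553,0]); 
Rt=np.column_stack([yh,xh*1,[0,0,-1]])
Rt[:,1]=np.cross(Rt[:,2],Rt[:,0])
def rel(target,Rtar=Rt):
    s=readout.read_state(); R=Ro.from_rotvec(s['tcp_rot'])
    d=R.inv().apply(np.array(target)-s['tool_pos']); w=(R.inv()*Ro.from_matrix(Rtar)).as_rotvec()/np.pi
    print('t',s['time'],'pos',s['tool_pos'].round(4),'F',s['wrist_force'].round(2),'w',round(s['width'],2)); print('shift',d.round(4),'turn',w.round(4))
    return s
def rail(s,off=0):
    r=np.array(s)-C0; return r@xh, r@yh
E
python3 - <<'E'
from h import *
p=C0-.088*yh; print(p)
rel([p[0],p[1],.15])
im=cv2.imread('pics/a_top.png'); print(cast('top',(388,150),0),cast('top',(201,150),0),cast('top',(236,270),0))
E
```

```text
[ 0.57568553 -0.2427168   0.        ]
t 0.15 pos [ 0.2681 -0.6188  0.1981] F [0.08 0.24 0.15] w 1.0
shift [ 0.4317 -0.2227  0.0485] turn [-5.000e-04 -3.000e-04 -3.332e-01]
[ 0.7403691 -0.2305229  0.       ] [0.72623478 0.27576915 0.        ] [0.40952448 0.17209029 0.        ]
```

Call:
{"method": "apply_moves", "body": {
  "plan": [
    [[0.03,-0.015,0,0,0,-0.03,1],[0.065,-0.034,0,0,0,-0.06,1],[0.1,-0.052,0,0,0,-0.09,1],[0.135,-0.07,0,0,0,-0.12,1],[0.17,-0.088,0,0,0,-0.15,1],[0.205,-0.106,0,0,0,-0.18,1],[0.235,-0.121,0,0,0,-0.21,1],[0.26,-0.134,0,0,0,-0.24,1]]
  ]
}}

```text
time: 0.82
tool_pos: [0.4548, -0.3907, 0.1989]
tcp_rot: [-2.62, -1.732, -0.001]
wrist_force: [0.6, -0.3, 0.7]
width: -0.0
```

Run:
```python
from h import *
p=C0-.088*yh
rel([p[0],p[1],.15])
```

```text
t 0.8167 pos [ 0.4548 -0.3907  0.1989] F [ 0.63 -0.34  0.7 ] w -0.0
shift [0.1834 0.0533 0.049 ] turn [-0.0001 -0.0002 -0.0914]
```

Call:
{"method": "apply_moves", "body": {
  "plan": [
    [[0.035,0.01,0.005,0,0,-0.025,1],[0.07,0.02,0.015,0,0,-0.05,1],[0.105,0.03,0.025,0,0,-0.075,1],[0.135,0.039,0.035,0,0,-0.092,1],[0.16,0.047,0.045,0,0,-0.092,1],[0.178,0.053,0.049,0,0,-0.092,1],[0.178,0.053,0.049,0,0,-0.092,1],[0.178,0.053,0.049,0,0,-0.092,1]]
  ]
}}

```text
time: 1.48
tool_pos: [0.5728, -0.2497, 0.1493]
tcp_rot: [-2.346, -2.087, 0.002]
wrist_force: [0.5, -0.4, 0.2]
width: -0.002
```

Run:
```python
from h import *
p=C0-.085*yh
s=rel([p[0],p[1],.046]); print(rail(s['tool_pos']))
cv2.imwrite('pics/b_w.png',read_camera('wrist')[:,:,::-1])
cv2.imwrite('pics/b_s.png',read_camera('scene')[:,:,::-1])
```

```text
t 1.4833 pos [ 0.5728 -0.2497  0.1493] F [ 0.46 -0.36  0.18] w -0.0
shift [0.0102 0.0023 0.1033] turn [-0.0006 -0.0001 -0.0005]
(np.float64(-0.002092434334657901), np.float64(-0.09524278542041963))
```

View pics/b_w.png

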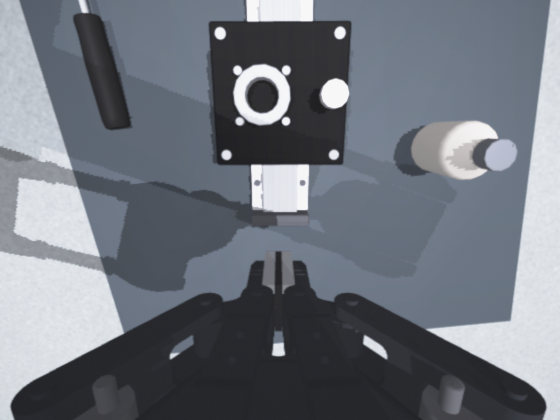

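View pics/b_s.png

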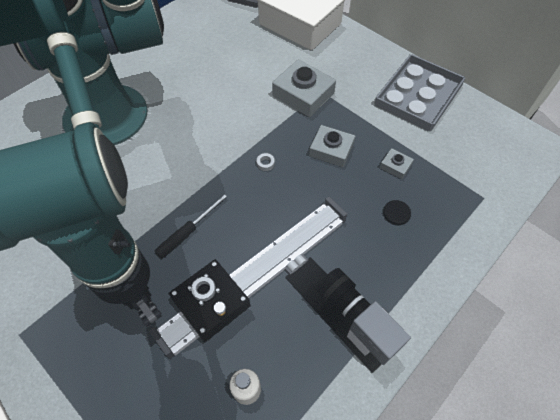

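The wrist view shows the fingertips at (278,262) in line with the rail, behind the carriage, whose near face edge is at v≈165. The way down is clear.

Call:
{"method": "apply_moves", "body": {
  "plan": [
    [[0.005,0.001,0.02,0,0,0,1],[0.01,0.002,0.045,0,0,0,1],[0.01,0.002,0.07,0,0,0,1],[0.01,0.002,0.088,0,0,0,1],[0.01,0.002,0.1,0,0,0,1],[0.01,0.002,0.103,0,0,0,1],[0.01,0.002,0.103,0,0,0,1],[0.01,0.002,0.103,0,0,0,1]]
  ]
}}

```text
time: 2.25
tool_pos: [0.5767, -0.242, 0.0484]
tcp_rot: [2.349, 2.083, 0.001]
wrist_force: [0.5, -0.0, 0.8]
width: -0.001
```

Run:
```python
from h import *
p=C0+.1*yh
s=rel([p[0],p[1],.046]); print(rail(s['tool_pos']))
cv2.imwrite('pics/d_w.png',read_camera('wrist')[:,:,::-1])
```

```text
t 2.25 pos [ 0.5767 -0.242   0.0484] F [ 0.51 -0.05  0.77] w -0.0
shift [ 0.1872 -0.0018  0.0023] turn [ 0.0006  0.0002 -0.0015]
(np.float64(0.0009483295731559231), np.float64(-0.08721643578598258))
```

View pics/d_w.png

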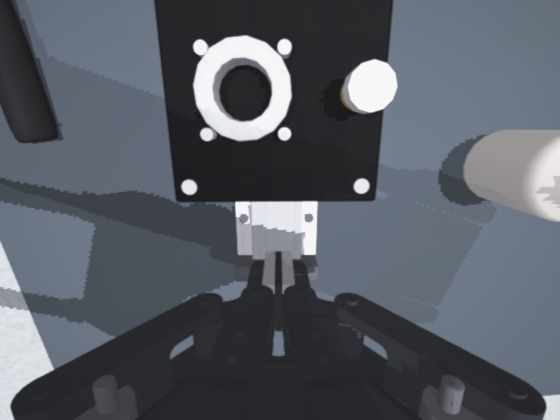

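Call:
{"method": "apply_moves", "body": {
  "plan": [
    [[0.008,0,0.002,0,0,0,1],[0.016,0,0.002,0,0,0,1],[0.02,0,0.002,0,0,0,1],[0.025,0,0.002,0,0,0,1],[0.032,0,0.002,0,0,0,1],[0.041,0,0.002,0,0,0,1],[0.051,0,0.002,0,0,0,1],[0.061,0,0.002,0,0,0,1]]
  ]
}}

```text
time: 2.97
tool_pos: [0.5838, -0.1798, 0.0453]
tcp_rot: [2.348, 2.085, 0.0]
wrist_force: [2.1, -4.3, 0.5]
width: -0.002
```

Call:
{"method": "apply_moves", "body": {
  "plan": [
    [[0.01,0,0,0,0,0,1],[0.02,0,0,0,0,0,1],[0.03,0,0,0,0,0,1],[0.04,0,0,0,0,0,1],[0.05,0,0,0,0,0,1],[0.058,0,0,0,0,0,1],[0.064,0,0,0,0,0,1],[0.067,0,0,0,0,0,1]]
  ]
}}

```text
time: 3.63
tool_pos: [0.591, -0.1126, 0.045]
tcp_rot: [-2.348, -2.086, 0.0]
wrist_force: [1.5, -2.0, 0.3]
width: -0.0
```

Run:
```python
from h import *
p=C0+.12*yh
s=rel([p[0],p[1],.046]); print(rail(s['tool_pos']))
for n in('wrist','scene','top'): cv2.imwrite(f'pics/e_{n}.png',read_camera(n)[:,:,::-1])
im=cv2.imread('pics/e_scene.png');cv2.imwrite('pics/e_sc.png',cv2.resize(im[170:340,190:390],None,fx=3.5,fy=3.5,interpolation=cv2.INTER_CUBIC))
```

```text
t 3.6333 pos [ 0.591  -0.1126  0.045 ] F [ 1.48 -2.03  0.33] w -0.0
shift [ 0.0769 -0.0005 -0.0009] turn [-0.0003 -0.0002 -0.001 ]
(np.float64(0.0002708623178106254), np.float64(0.0430606771676869))
```

View pics/e_wrist.png

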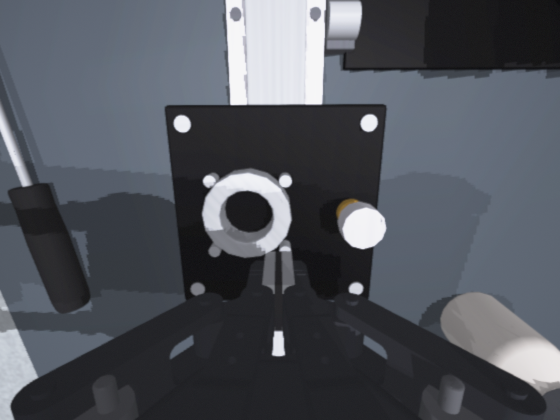

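View pics/e_sc.png

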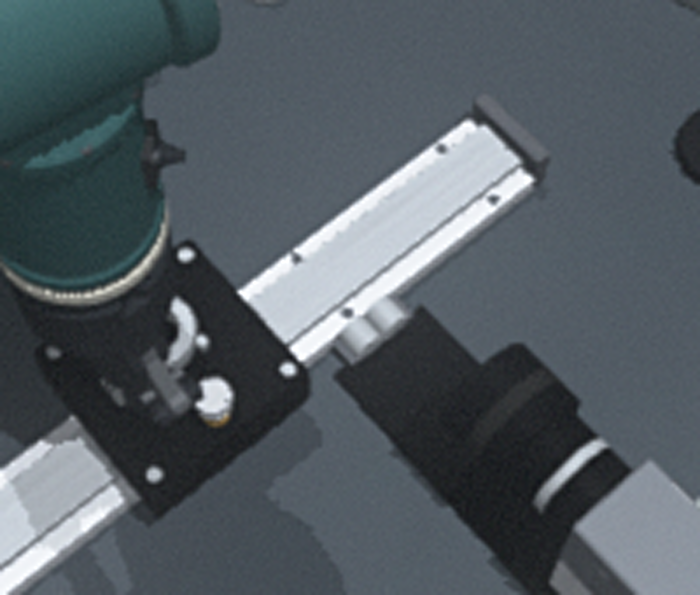

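View pics/e_top.png

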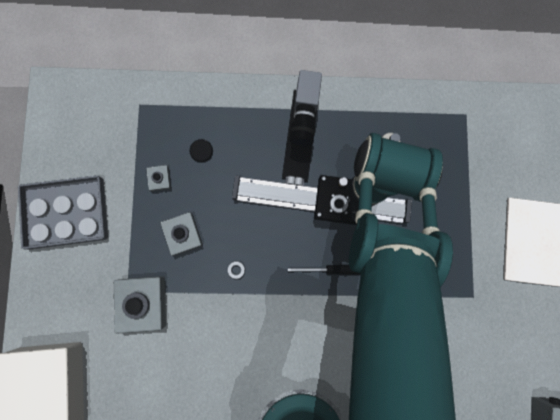

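Run:
```python
from h import *
B=lambda u,v:((u+.5)/3.5+190-.5,(v+.5)/3.5+170-.5)
a=cast('scene',B(186,255),.068);b=cast('scene',B(154,474),.068);c=(a+b)/2
bm=[cast('scene',B(370,333),z) for z in(.02,.024,.028)]
print(c,rail(c),[rail(x) for x in bm], rail(cast('scene',B(288,369),.068)))
im=cv2.imread('pics/e_top.png');cv2.imwrite('pics/e_tc.png',cv2.resize(im[165:235,225:425],None,fx=4,fy=4,interpolation=cv2.INTER_CUBIC))
```

```text
[ 0.59461482 -0.08448966  0.068     ] (np.float64(0.0006176680906106197), np.float64(0.07135421419371121)) [(np.float64(0.04427182784110266), np.float64(0.18045251163531378)), (np.float64(0.04553321016762782), np.float64(0.17923542523658942)), (np.float64(0.04679459249415283), np.float64(0.17801833883786516))] (np.float64(0.04642785367970739), np.float64(0.11740075707136165))
```

View pics/e_tc.png

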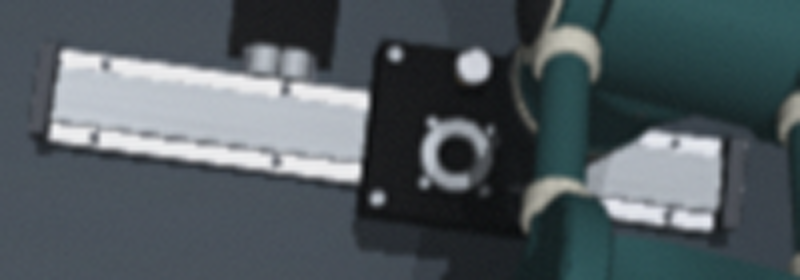

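Run:
```python
from h import *
A=lambda u,v:((u+.5)/4+225-.5,(v+.5)/4+165-.5)
for u in((396,54),(377,198)): print(rail(cast('top',A(*u),.068)))
s=readout.read_state(); print(proj('scene',s['tool_pos']),proj('top',s['tool_pos']),s['tool_pos'],s['wrist_force'],s['torque'])
p=C0+.016*yh
for z in (.028,.068):print(proj('scene',p+[0,0,z]))
print(proj('scene',[0.5728,-0.2497,.149]))
H=camera_params('wrist')['hand_eye'];q=np.linalg.inv(H)@[0,0,0,1];k=K(camera_params('wrist'))@q[:3];print('TCP in wrist',k[:2]/k[2])
im=cv2.imread('pics/e_wrist.png');cv2.imwrite('pics/e_wc.png',cv2.resize(im[160:340,170:400],None,fx=3,fy=3))
```

```text
(np.float64(0.04489670219484423), np.float64(0.11608321773709332))
(np.float64(-0.047186757192566924), np.float64(0.11688752342461532))
[227.40307961 285.85736086] [348.67024032 201.00700779] [ 0.59058649 -0.11313761  0.04484574] [-0.11271627 -0.84734955  0.60419365] [0.06157885 0.01453218 0.01459503]
[217.53107043 297.24475676]
[214.80282961 290.0275175 ]
[152.41579104 313.29533166]
TCP in wrist [277.88614056 244.46736951]
```

View pics/e_wc.png

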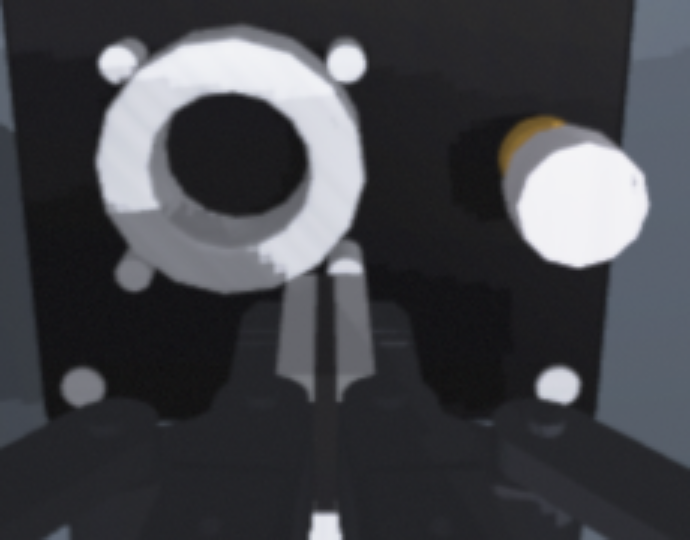

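```bash
cat >> h.py <<'E'
def wcast(uv,z,pos,rot):
    p=camera_params('wrist');H=p['hand_eye'];R=Ro.from_rotvec(rot).as_matrix()
    d=R@H[:3,:3]@np.linalg.inv(K(p))@np.array([uv[0],uv[1],1.]);c=np.array(pos)+R@H[:3,3]
    return c+d*(z-c[2])/d[2]
E
python3 - <<'E'
from h import *
r=Ro.from_matrix(Rt).as_rotvec()
pd=[.5767,-.242,.0484]; pe=[.591,-.1126,.045]; pb=[.5728,-.2497,.1493]
for n,p,us in(('b',pb,[(220,33),(340,33),(226,155),(334,155)]),('d',pd,[(189,187),(361,186),(278,200)]),('e',pe,[(182,123),(369,123),(197,289),(356,289)])):
  for u in us: print(n,u,np.round(rail(wcast(u,.068,p,r)),4))
E
```

```text
b (220, 33) [-0.0469  0.047 ]
b (340, 33) [0.0459 0.0471]
b (226, 155) [-0.0469 -0.0459]
b (334, 155) [ 0.0463 -0.0458]
d (189, 187) [-0.0471 -0.0457]
d (361, 186) [ 0.0457 -0.0451]
d (278, 200) [ 0.001  -0.0529]
e (182, 123) [-0.0474  0.1175]
e (369, 123) [0.0455 0.1175]
e (197, 289) [-0.0472  0.0244]
e (356, 289) [0.0461 0.0244]
```

Run:
```python
from h import *
im=cv2.imread('pics/e_scene.png');cv2.imwrite('pics/e_sc2.png',cv2.resize(im[230:310,180:280],None,fx=7,fy=7,interpolation=cv2.INTER_CUBIC))
```

```text
(no output)
```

View pics/e_sc2.png

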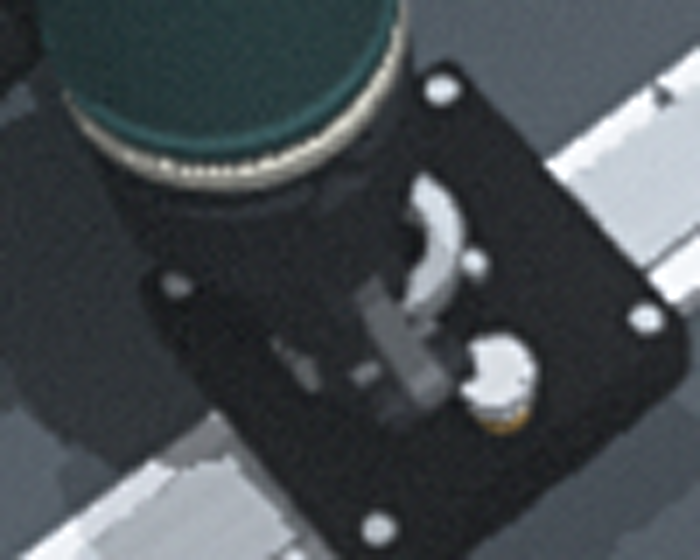

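Run:
```python
from h import *
p=camera_params('wrist');Hi=np.linalg.inv(p['hand_eye'])
for X in ([0,0,0],[.011,0,0],[.011,.011,0],[.011,0,-.025],[0,0,-.025],[.011,0,-.013],[-.011,0,-.013]):
  k=K(p)@(Hi@np.array(X+[1]))[:3];print(X,(k[:2]/k[2]).round(1))
# nest pins in e via wrist, z=.077
r=Ro.from_matrix(Rt).as_rotvec();pe=[.591,-.1126,.045]
for u in((214,250),(285,247),(209,180),(285,180)):print(np.array(rail(wcast(u,.077,pe,r)))-[0,.0712])
for u,z in(((247,213),.084),):print('ring',np.array(rail(wcast(u,z,pe,r)))-[0,.0712])
im=cv2.imread('pics/b_s.png');cv2.imwrite('pics/b_s2.png',cv2.resize(im[270:340,110:210],None,fx=7,fy=7,interpolation=cv2.INTER_CUBIC))
print(proj('scene',[.5728,-.2497,.1493]),(proj('scene',[.5728,-.2497,.1493])-[110,270])*7,(proj('scene',[.5728,-.2497,.1743])-[110,270])*7)
```

```text
[0, 0, 0] [277.9 244.5]
[0.011, 0, 0] [277.9 228.3]
[0.011, 0.011, 0] [295.3 228.3]
[0.011, 0, -0.025] [277.9 243.4]
[0, 0, -0.025] [277.9 261.6]
[0.011, 0, -0.013] [277.9 235.6]
[-0.011, 0, -0.013] [277.9 269.3]
[-0.0335683  -0.01811618]
[ 0.00402266 -0.01638162]
[-0.03374802  0.0192795 ]
[0.00376334 0.01929958]
ring [-0.01471964  0.00436889]
[152.36927508 313.23898739] [296.58492557 302.67291173] [268.61530456 268.79361598]
```

View pics/b_s2.png

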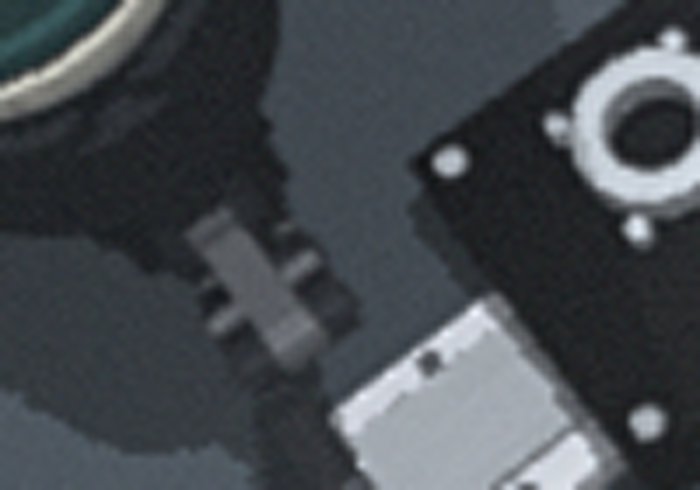

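The readings show the TCP 27 mm past the push face. The fingertips seem to be over the carriage top, against a nest pin or the ring, rather than on the face. I'll back straight off before checking anything else.

Call:
{"method": "apply_moves", "body": {
  "plan": [
    [[-0.003,0,0,0,0,0,1],[-0.01,0,0,0,0,0,1],[-0.02,0,0,0,0,0,1],[-0.032,0,0,0,0,0,1],[-0.046,0,0,0,0,0,1],[-0.06,0,0,0,0,0,1],[-0.07,0,0,0,0,0,1],[-0.075,0,0,0,0,0,1]]
  ]
}}

```text
time: 4.45
tool_pos: [0.582, -0.1908, 0.0452]
tcp_rot: [2.351, 2.083, -0.0]
wrist_force: [0.8, -0.5, 0.9]
width: 0.001
```

Run:
```python
from h import *
s=readout.read_state();print(s['time'],s['tool_pos'],rail(s['tool_pos']),s['wrist_force'],s['width'])
for n in('wrist','scene','top'): cv2.imwrite(f'pics/f_{n}.png',read_camera(n)[:,:,::-1])
im=cv2.imread('pics/f_scene.png');cv2.imwrite('pics/f_s2.png',cv2.resize(im[220:340,140:280],None,fx=5,fy=5,interpolation=cv2.INTER_CUBIC))
```

```text
4.45 [ 0.58204584 -0.19080424  0.04522297] (np.float64(0.00035147679417413014), np.float64(-0.03570044057351106)) [ 0.76827638 -0.45124227  0.87218784] 0.0014681462959360513
```

View pics/f_wrist.png

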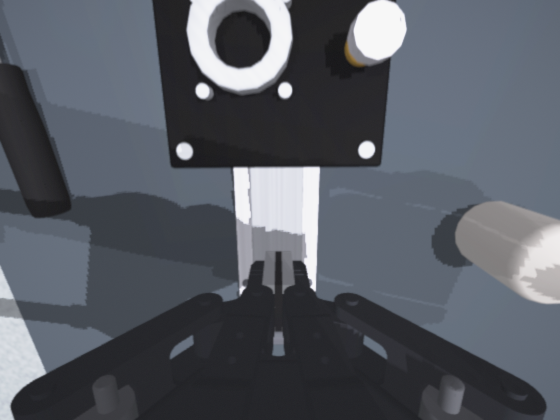

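View pics/f_s2.png

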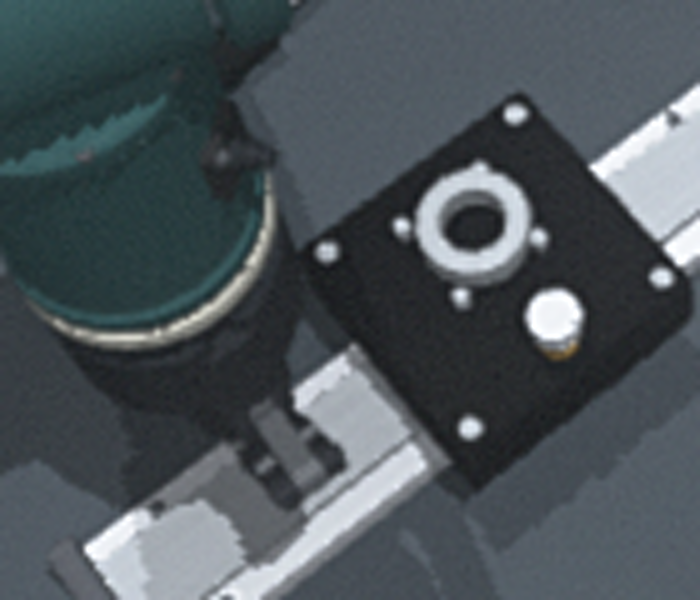

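Run:
```python
from h import *
D=lambda u,v:((u+.5)/5+140-.5,(v+.5)/5+220-.5)
B=lambda u,v:((u+.5)/3.5+150-.5,(v+.5)/3.5+190-.5)
def ringfit(path,box,off):
    im=cv2.imread(path);g=im.min(2);x0,y0,x1,y1=box
    m=(g[y0:y1,x0:x1]>120).astype('uint8'); n,l,st,ce=cv2.connectedComponentsWithStats(m)
    for i in range(1,n):
        if st[i,4]>4: print(path,(ce[i]+[x0,y0]).round(1),st[i])
ringfit('pics/a_scene.png',(170,260,250,340),0)
ringfit('pics/f_scene.png',(200,235,280,310),0)
ps=[cast('scene',D(*u),.068) for u in((515,114),(661,277),(470,428),(327,252))];c=np.mean(ps,0);print('carr',rail(c))
n=np.mean([cast('scene',D(*u),.077) for u in((402,226),(480,168),(540,237),(461,295))],0);print('nest pins',np.array(rail(n))-rail(c))
for u in((473,219),):print('ring f',np.array(rail(cast('scene',D(*u),.084)))-rail(c))
ps=[cast('scene',B(*u),.068) for u in((326,380),(183,491),(85,361),(225,259))];c=np.mean(ps,0)
n=np.mean([cast('scene',B(*u),.077) for u in((138,343),(196,300),(237,351),(179,395))],0);print('a nest pins',np.array(rail(n))-rail(c))
print('ring a',np.array(rail(cast('scene',B(187,338),.084)))-rail(c))
a=cv2.imread('pics/a_scene.png')[260:330,165:255];f=cv2.imread('pics/f_scene.png')[230:300,195:285]
cv2.imwrite('pics/cmp.png',cv2.resize(np.hstack([a,f]),None,fx=4.4,fy=4.4,interpolation=cv2.INTER_CUBIC))
```

```text
pics/a_scene.png [242.4 277.1] [ 60   0  20  36 419]
pics/a_scene.png [213.5 263.6] [42  2  4  4 11]
pics/a_scene.png [202.3 287.3] [ 18  14  27  25 273]
pics/a_scene.png [217.  289.5] [46 28  3  4  8]
pics/a_scene.png [173.8 292.6] [ 2 31  4  4 13]
pics/a_scene.png [242.5 298.3] [71 37  4  4 14]
pics/a_scene.png [200.7 302.1] [29 41  4  3  9]
pics/a_scene.png [219.2 307. ] [ 44  42  11  11 104]
pics/a_scene.png [180.4 328.7] [  0  53  27  27 484]
pics/a_scene.png [201.9 329.8] [30 68  5  5 18]
pics/f_scene.png [271.9 254.9] [ 58   2  22  37 452]
pics/f_scene.png [242.5 242.3] [41  6  4  4 14]
pics/f_scene.png [234.7 264. ] [ 23  17  26  23 269]
pics/f_scene.png [219.9 264.9] [19 29  3  3  8]
pics/f_scene.png [204.8 270. ] [ 3 34  4  3 10]
pics/f_scene.png [271.8 274.9] [70 39  5  3 12]
pics/f_scene.png [231.9 278.9] [31 43  3  3  8]
pics/f_scene.png [250.5 283.1] [ 45  43  12  12 105]
pics/f_scene.png [210.1 301.4] [  0  56  24  19 273]
pics/f_scene.png [233.5 305.1] [32 68  4  5 15]
carr (np.float64(0.0004318985271327942), np.float64(0.07126017375854175))
nest pins [-0.01321643  0.00011197]
ring f [-0.01376511  0.00243127]
a nest pins [-0.01328489 -0.00035151]
ring a [-0.01466823  0.00159731]
```

View pics/cmp.png

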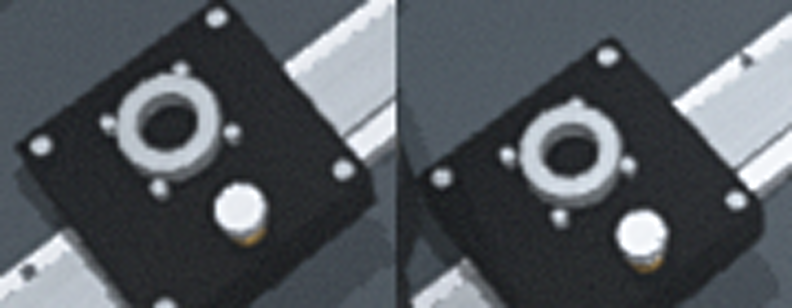

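The ring is still flat in its nest, moved 2–3 mm at most, and the carriage is at 71 mm. The tip pixel (v≈252) and the contact point both put the real fingertips about 25 mm above the reported TCP. I'll lower to TCP z≈0.028, which still clears the rail even if that is wrong.

Call:
{"method": "apply_moves", "body": {
  "plan": [
    [[0,0,0.004,0,0,0,1],[0,0,0.008,0,0,0,1],[0,0,0.012,0,0,0,1],[0,0,0.015,0,0,0,1],[0,0,0.017,0,0,0,1],[0,0,0.017,0,0,0,1],[0,0,0.017,0,0,0,1],[0,0,0.017,0,0,0,1]]
  ]
}}

```text
time: 5.27
tool_pos: [0.5825, -0.1883, 0.0283]
tcp_rot: [2.349, 2.086, 0.0]
wrist_force: [-0.1, -0.0, -0.0]
width: 0.001
```

Run:
```python
from h import *
s=readout.read_state();print(s['time'],s['tool_pos'],rail(s['tool_pos']),s['wrist_force'],s['width'])
for n in('wrist','scene'): cv2.imwrite(f'pics/g_{n}.png',read_camera(n)[:,:,::-1])
im=cv2.imread('pics/g_scene.png');cv2.imwrite('pics/g_s2.png',cv2.resize(im[220:340,140:280],None,fx=5,fy=5,interpolation=cv2.INTER_CUBIC))
```

```text
5.2667 [ 0.58253325 -0.18830906  0.02827114] (np.float64(0.0005488616098538676), np.float64(-0.03316576893710165)) [-0.13829358 -0.00968694 -0.03747004] 0.0005022620983819745
```

View pics/g_s2.png

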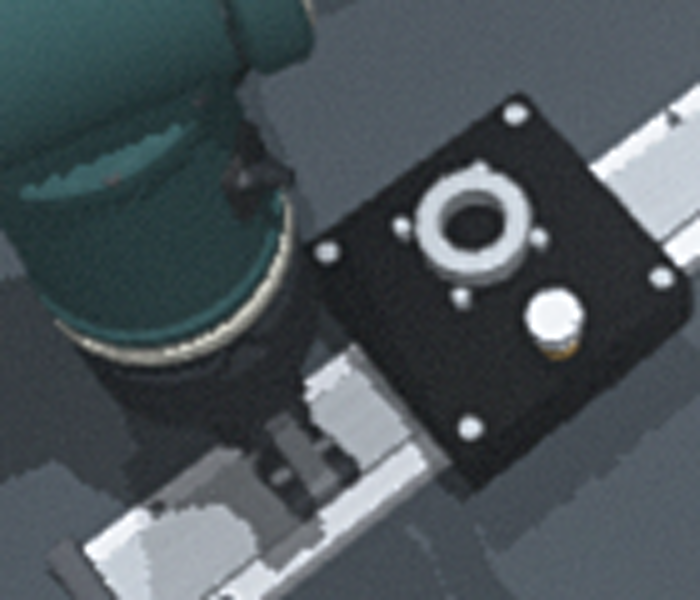

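View pics/g_wrist.png

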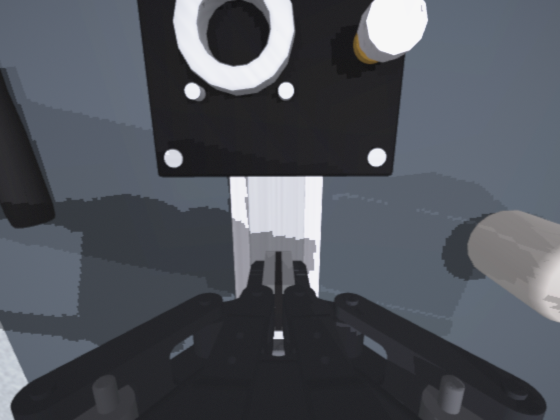

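Call:
{"method": "apply_moves", "body": {
  "plan": [
    [[0.01,0,0,0,0,0,1],[0.02,0,0,0,0,0,1],[0.028,0,0,0,0,0,1],[0.033,0,0,0,0,0,1],[0.038,0,0,0,0,0,1],[0.043,0,0,0,0,0,1],[0.049,0,0,0,0,0,1],[0.055,0,0,0,0,0,1]]
  ]
}}

```text
time: 6.03
tool_pos: [0.5888, -0.1335, 0.0282]
tcp_rot: [2.349, 2.085, -0.001]
wrist_force: [-0.2, -1.3, 0.8]
width: -0.003
```

Run:
```python
from h import *
s=readout.read_state();print(s['time'],s['tool_pos'],rail(s['tool_pos']),s['wrist_force'],s['width'])
for n in('wrist','scene'): cv2.imwrite(f'pics/i_{n}.png',read_camera(n)[:,:,::-1])
s=readout.read_state();print(s['time'],s['tool_pos'],rail(s['tool_pos']),s['wrist_force'],s['width'])
im=cv2.imread('pics/i_scene.png');cv2.imwrite('pics/i_s2.png',cv2.resize(im[220:340,160:300],None,fx=5,fy=5,interpolation=cv2.INTER_CUBIC))
```

```text
6.0333 [ 0.58884954 -0.13354151  0.02824289] (np.float64(0.0005284694320340354), np.float64(0.02196479328162596)) [-0.22094619 -1.33306204  0.80600712] -0.0026666178424916425
6.1333 [ 0.58898123 -0.13267841  0.02812801] (np.float64(0.0005600834454563245), np.float64(0.02283731482027755)) [ 0.81330608  0.36981652 -0.26347228] 0.00032381290706876345
```

View pics/i_s2.png

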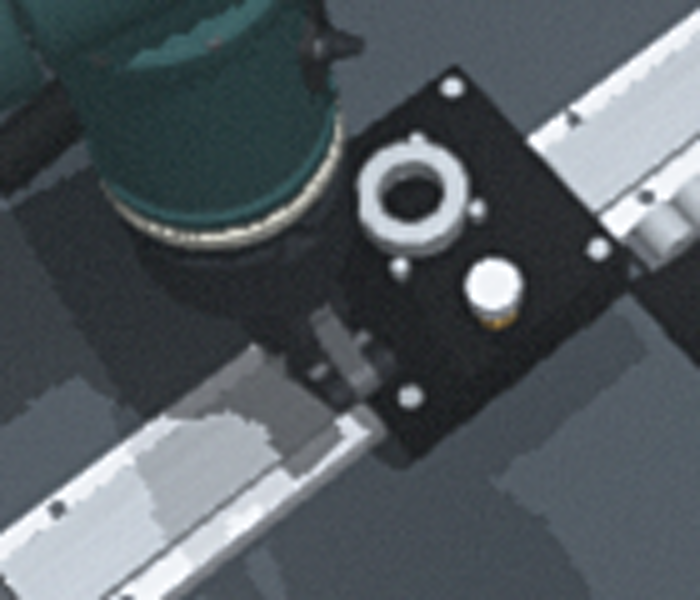

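View pics/i_wrist.png

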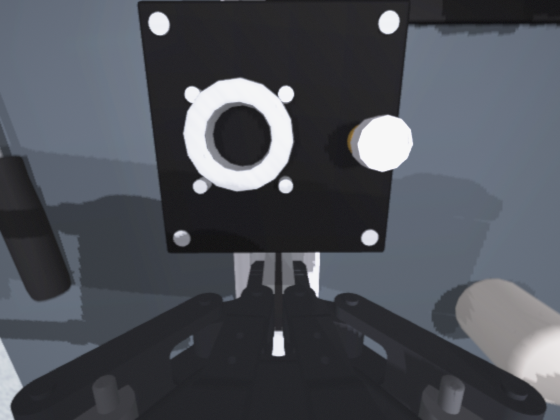

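The fingers are now against the push face (edge at v≈252). I'll measure the carriage from the wrist-view screws, and the bumps as well.

```bash
python3 - <<'E'
from h import *
r=Ro.from_matrix(Rt).as_rotvec();p=[.58885,-.1335,.0282]
c=np.mean([rail(wcast(u,.068,p,r)) for u in((158,23),(389,22),(182,238),(370,237))],0);print('wrist',c)
D=lambda u,v:((u+.5)/5+160-.5,(v+.5)/5+220-.5)
a=cast('scene',D(452,87),.068);b=cast('scene',D(410,397),.068);print('scene',rail((a+b)/2))
# bump mid from wrist e view (z ~.024): two bumps? and e camera base
E
python3 - <<'E'
import cv2
im=cv2.imread('pics/e_wrist.png');cv2.imwrite('pics/ew2.png',cv2.resize(im[0:110,220:400],None,fx=4,fy=4,interpolation=cv2.INTER_CUBIC))
E
```

```text
wrist [-0.00086042  0.08866518]
scene (np.float64(0.0005373349744467002), np.float64(0.08985854132378336))
```

View pics/ew2.png

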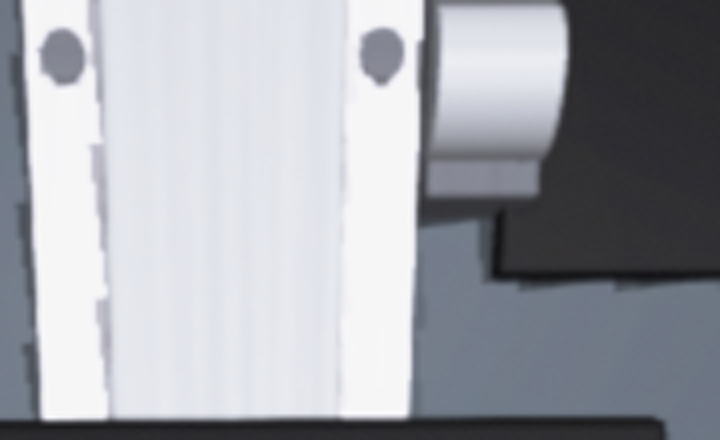

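Call:
{"method": "apply_moves", "body": {
  "plan": [
    [[0.004,0,0,0,0,0,1],[0.01,0,0,0,0,0,1],[0.017,0,0,0,0,0,1],[0.024,0,0,0,0,0,1],[0.031,0,0,0,0,0,1],[0.037,0,0,0,0,0,1],[0.042,0,0,0,0,0,1],[0.045,0,0,0,0,0,1]]
  ]
}}

```text
time: 6.8
tool_pos: [0.5943, -0.0881, 0.0282]
tcp_rot: [-2.349, -2.086, -0.0]
wrist_force: [-0.6, -1.5, 0.4]
width: 0.0
```

Run:
```python
from h import *
s=readout.read_state();print(s['time'],s['tool_pos'],rail(s['tool_pos']),s['wrist_force'],s['tcp_rot'])
for n in('wrist','scene','top'): cv2.imwrite(f'pics/j_{n}.png',read_camera(n)[:,:,::-1])
s=readout.read_state();print(s['time'],s['tool_pos'],rail(s['tool_pos']),s['wrist_force'])
im=cv2.imread('pics/j_scene.png');cv2.imwrite('pics/j_s2.png',cv2.resize(im[200:320,190:330],None,fx=5,fy=5,interpolation=cv2.INTER_CUBIC))
im=cv2.imread('pics/j_top.png');cv2.imwrite('pics/j_t2.png',cv2.resize(im[160:230,230:370],None,fx=5,fy=5,interpolation=cv2.INTER_CUBIC))
```

```text
6.8 [ 0.59431384 -0.08808283  0.02818487] (np.float64(0.0007316657785275838), np.float64(0.06775025858911891)) [-0.58645701 -1.47332455  0.41141772] [-2.34880616e+00 -2.08593525e+00 -2.96949157e-04]
6.95 [ 0.59432393 -0.08843544  0.02814188] (np.float64(0.0007822167959091374), np.float64(0.06740114570949905)) [ 0.04994095 -0.15294927 -0.28352078]
```

View pics/j_s2.png

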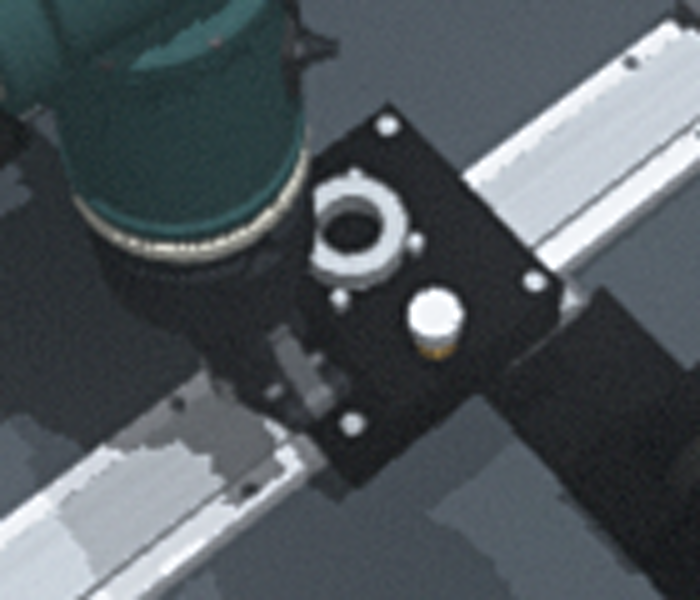

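View pics/j_wrist.png

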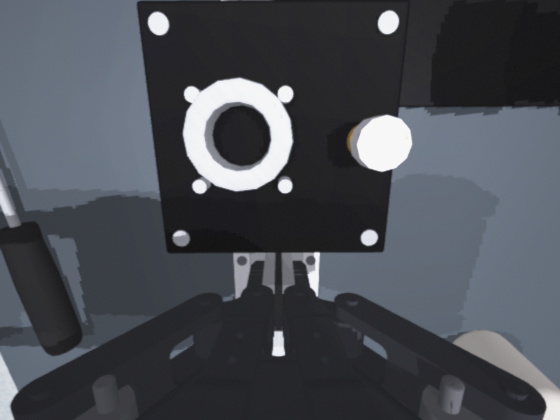

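View pics/j_t2.png

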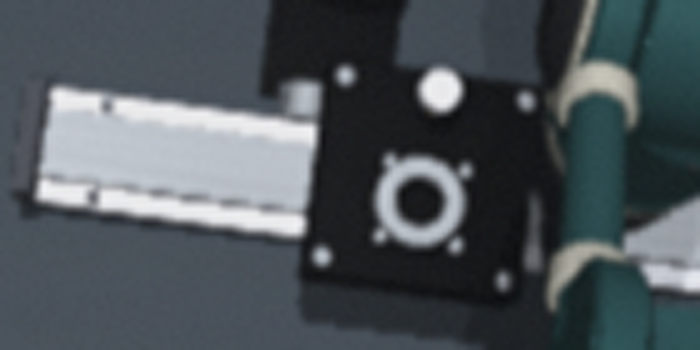

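Run:
```python
from h import *
B=lambda u,v:((u+.5)/3.5+190-.5,(v+.5)/3.5+170-.5)
A=lambda u,v:((u+.5)/4+225-.5,(v+.5)/4+165-.5)
for u in((358,340),(390,312),(374,326)): print('scene',[np.round(rail(cast('scene',B(*u),z)),4) for z in(.02,.024)])
for u in((263,58),(298,62),(280,60)): print('top',[np.round(rail(cast('top',A(*u),z)),4) for z in(.02,.024)])
D=lambda u,v:((u+.5)/5+190-.5,(v+.5)/5+200-.5)
print('scene carr',rail((cast('scene',D(387,125),.068)+cast('scene',D(352,424),.068))/2))
E5=lambda u,v:((u+.5)/5+230-.5,(v+.5)/5+160-.5)
print('top carr',rail(np.mean([cast('top',E5(*u),.068) for u in((345,76),(526,100),(504,281),(321,256))],0)))
s=np.array([.5943,-.0881,.0282]);r=Ro.from_matrix(Rt).as_rotvec()
print('wrist carr',np.mean([rail(wcast(u,.068,s,r)) for u in((158,23),(389,22),(181,238),(369,237))],0))
print('knob',[np.round(rail(cast('scene',D(435,312),.095)),4),np.round(rail(cast('top',E5(440,91),.095)),4)])
```

```text
scene [array([0.0431, 0.1721]), array([0.0443, 0.171 ])]
scene [array([0.0418, 0.1984]), array([0.043 , 0.1971])]
scene [array([0.0424, 0.1852]), array([0.0437, 0.184 ])]
top [array([0.0406, 0.197 ]), array([0.0398, 0.1971])]
top [array([0.0412, 0.1738]), array([0.0404, 0.1741])]
top [array([0.0409, 0.1857]), array([0.0401, 0.1859])]
scene carr (np.float64(0.00040684268870963406), np.float64(0.13406426786066242))
top carr (np.float64(-0.0013327219583886864), np.float64(0.133744871878559))
wrist carr [-0.00091182  0.13439044]
knob [array([0.0407, 0.1343]), array([0.0376, 0.134 ])]
```

Call:
{"method": "apply_moves", "body": {
  "plan": [
    [[0.004,0,0,0,0,0,1],[0.009,0,0,0,0,0,1],[0.014,0,0,0,0,0,1],[0.019,0,0,0,0,0,1],[0.024,0,0,0,0,0,1],[0.028,0,0,0,0,0,1],[0.031,0,0,0,0,0,1],[0.033,0,0,0,0,0,1]]
  ]
}}

```text
time: 7.62
tool_pos: [0.5981, -0.0563, 0.0282]
tcp_rot: [2.348, 2.086, -0.001]
wrist_force: [-1.1, -7.8, 0.1]
width: 0.002
```

Run:
```python
from h import *
s=readout.read_state();print(s['time'],s['tool_pos'],rail(s['tool_pos']),s['wrist_force'])
```

```text
7.6167 [ 0.59806639 -0.05633004  0.0281739 ] (np.float64(0.0008097719514413063), np.float64(0.09972392249598777)) [-1.06951993 -7.81713277  0.0826141 ]
```

Call:
{"method": "apply_moves", "body": {
  "plan": [
    [[0.002,0,0,0,0,0,1],[0.004,0,0,0,0,0,1],[0.006,0,0,0,0,0,1],[0.008,0,0,0,0,0,1],[0.01,0,0,0,0,0,1],[0.012,0,0,0,0,0,1],[0.014,0,0,0,0,0,1],[0.015,0,0,0,0,0,1]]
  ]
}}

```text
time: 8.28
tool_pos: [0.5996, -0.0429, 0.0281]
tcp_rot: [2.351, 2.084, -0.002]
wrist_force: [-1.1, -2.0, 1.5]
width: 0.0
```

Run:
```python
from h import *
s=readout.read_state();print(s['time'],s['tool_pos'],rail(s['tool_pos']),s['wrist_force'],s['tcp_rot'])
for n in('wrist','scene'): cv2.imwrite(f'pics/k_{n}.png',read_camera(n)[:,:,::-1])
im=cv2.imread('pics/k_scene.png');cv2.imwrite('pics/k_s2.png',cv2.resize(im[170:290,220:360],None,fx=5,fy=5,interpolation=cv2.INTER_CUBIC))
```

```text
8.2833 [ 0.59955951 -0.04290904  0.02814352] (np.float64(0.0007504240386496142), np.float64(0.11322759675503241)) [-1.08779394 -1.97636319  1.45752109] [ 2.35064772e+00  2.08370993e+00 -1.87570510e-03]
```

View pics/k_s2.png

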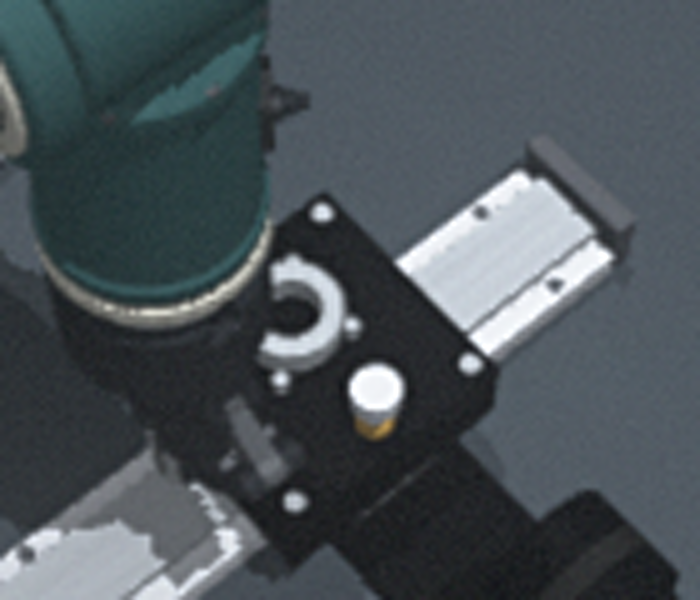

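View pics/k_wrist.png

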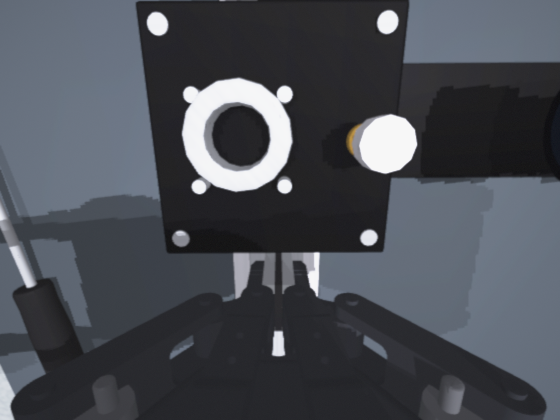

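The carriage is at about 0.180 with the knob raised, since more of the orange collar shows. It has just passed the first crest, so a few millimetres more.

Call:
{"method": "apply_moves", "body": {
  "plan": [
    [[0.0005,0,0,0,0,0,1],[0.001,0,0,0,0,0,1],[0.0015,0,0,0,0,0,1],[0.002,0,0,0,0,0,1],[0.0025,0,0,0,0,0,1],[0.003,0,0,0,0,0,1],[0.0035,0,0,0,0,0,1],[0.0035,0,0,0,0,0,1]]
  ]
}}

```text
time: 9.05
tool_pos: [0.6004, -0.0378, 0.0282]
tcp_rot: [2.349, 2.086, 0.0]
wrist_force: [-0.7, -0.0, 0.4]
width: -0.002
```

Run:
```python
from h import *
s=readout.read_state();print(s['time'],s['tool_pos'],rail(s['tool_pos']),s['wrist_force'],s['tcp_rot'])
for n in('wrist','scene'): cv2.imwrite(f'pics/l_{n}.png',read_camera(n)[:,:,::-1])
im=cv2.imread('pics/l_scene.png');cv2.imwrite('pics/l_s2.png',cv2.resize(im[170:290,220:360],None,fx=5,fy=5,interpolation=cv2.INTER_CUBIC))
```

```text
9.05 [ 0.60040526 -0.0377663   0.02820639] (np.float64(0.000999479314727065), np.float64(0.11843346245264892)) [-0.71222257 -0.00441338  0.37328051] [2.34939729e+00 2.08563948e+00 1.63808122e-04]
```

View pics/l_s2.png

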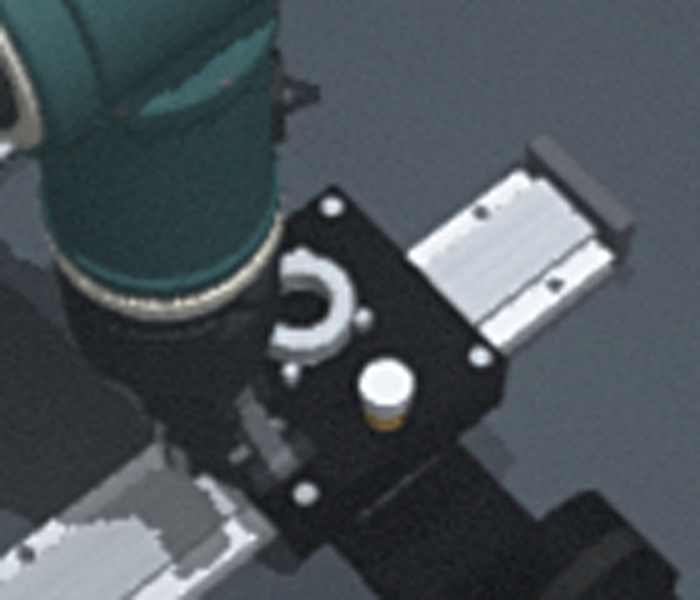

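View pics/l_wrist.png

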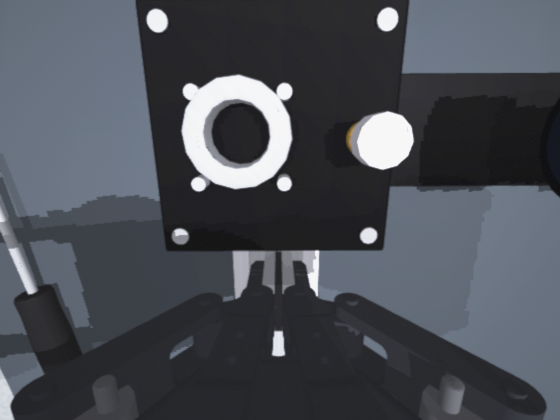

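The knob has dropped and the force has gone to zero: the carriage has clicked in. Backing off and rising.

Call:
{"method": "apply_moves", "body": {
  "plan": [
    [[-0.003,0,0,0,0,0,1],[-0.01,0,0,0,0,0,1],[-0.02,0,0,0,0,0,1],[-0.032,0,0,0,0,0,1],[-0.045,0,-0.003,0,0,0,1],[-0.055,0,-0.015,0,0,0,1],[-0.06,0,-0.04,0,0,0,1],[-0.06,0,-0.075,0,0,0,1]]
  ]
}}

```text
time: 9.82
tool_pos: [0.5901, -0.0994, 0.1015]
tcp_rot: [-2.348, -2.08, 0.007]
wrist_force: [-0.1, 0.0, -0.5]
width: 0.001
```

Call:
{"method": "apply_moves", "body": {
  "plan": [
    [[-0.02,0,-0.035,0,0,0,1],[-0.03,0,-0.06,0,0,0,1],[-0.03,-0.03,-0.07,0,0,0,1],[-0.03,-0.06,-0.07,0,0,0,1],[-0.03,-0.09,-0.07,0,0,0,1],[-0.03,-0.12,-0.07,0,0,0,1],[-0.03,-0.13,-0.07,0,0,0,1],[-0.03,-0.13,-0.07,0,0,0,1]]
  ]
}}

```text
time: 10.48
tool_pos: [0.4585, -0.1124, 0.1741]
tcp_rot: [2.351, 2.083, 0.0]
wrist_force: [-0.1, 0.2, 0.8]
width: -0.0
```

Run:
```python
from h import *
rel([.5,.312,.16])
for n in('top','scene'): cv2.imwrite(f'pics/m_{n}.png',read_camera(n)[:,:,::-1])
im=cv2.imread('pics/m_scene.png');cv2.imwrite('pics/m_s2.png',cv2.resize(im[170:290,220:360],None,fx=5,fy=5,interpolation=cv2.INTER_CUBIC))
im=cv2.imread('pics/m_top.png');cv2.imwrite('pics/m_t2.png',cv2.resize(im[160:260,150:370],None,fx=3.6,fy=3.6,interpolation=cv2.INTER_CUBIC))
```

```text
t 10.4833 pos [ 0.4585 -0.1124  0.1741] F [-0.06  0.16  0.76] w -0.0
shift [ 0.4263 -0.0098  0.014 ] turn [ 0.0002  0.0001 -0.0017]
```

View pics/m_s2.png

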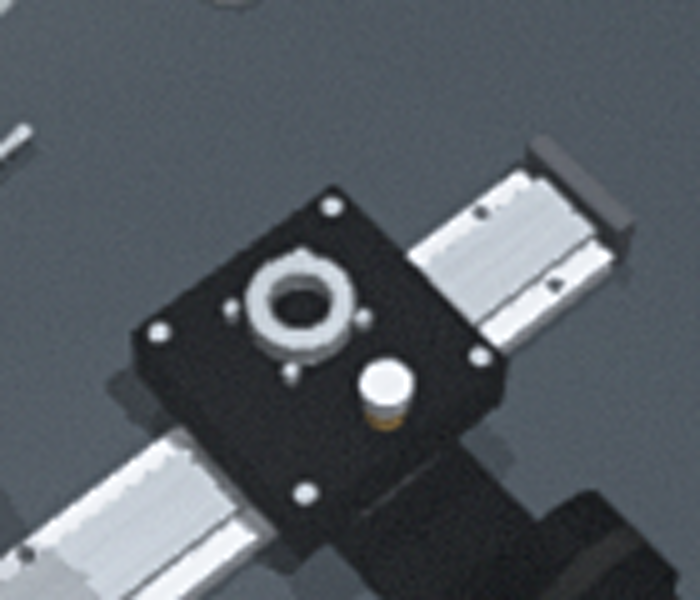

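View pics/m_t2.png

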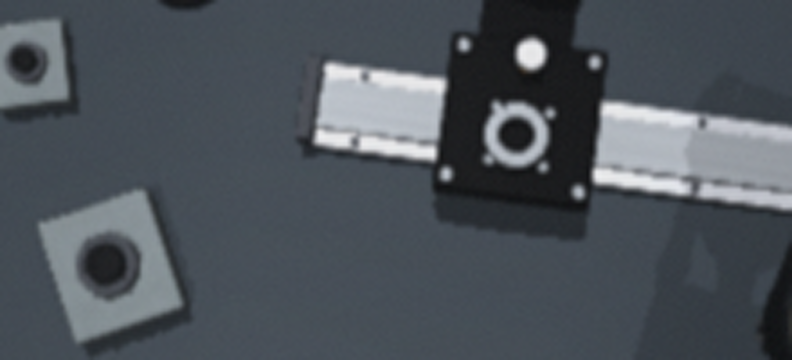

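Run:
```python
from h import *
D=lambda u,v:((u+.5)/5+220-.5,(v+.5)/5+170-.5)
F=lambda u,v:((u+.5)/3.6+150-.5,(v+.5)/3.6+160-.5)
print('carr',rail(np.mean([cast('scene',D(*u),.068) for u in((331,206),(480,356),(305,492),(158,332))],0)),rail(np.mean([cast('top',F(*u),.068) for u in((463,44),(595,62),(578,191),(445,174))],0)))
print('nest',np.array(rail(np.mean([cast('scene',D(*u),.077) for u in((232,308),(302,256),(363,317),(290,371))],0))),'ring',rail(cast('scene',D(300,301),.084)))
im=cv2.imread('pics/m_scene.png')[115:175,295:435];cv2.imwrite('pics/m_bt.png',cv2.resize(im,None,fx=5,fy=5,interpolation=cv2.INTER_CUBIC))
for z in(.04,.045,.05,.055):print(z,cast('top',F(107,264),z)[:2])
```

```text
carr (np.float64(0.00018540710047535694), np.float64(0.18517013820171316)) (np.float64(-0.001097140701698705), np.float64(0.18489850373261157))
nest [-0.01270564  0.18463156] ring (np.float64(-0.012995957169259637), np.float64(0.18664478838946322))
0.04 [0.50001139 0.31408182]
0.045 [0.49970093 0.31302207]
0.05 [0.49939048 0.31196233]
0.055 [0.49908003 0.31090259]
```

View pics/m_bt.png

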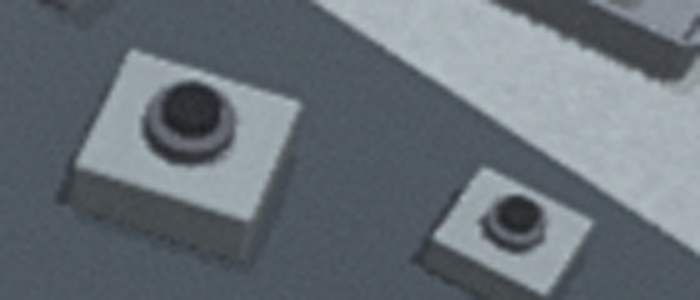

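The carriage is at 0.185, matching the notch. In this crop the middle box's button is at (192,110) and the small box at (517,215). I'll triangulate the button's height and travel above it.

Run:
```python
from h import *
E5=lambda u,v:((u+.5)/5+295-.5,(v+.5)/5+115-.5)
for z in(.04,.045,.05,.055,.06):print(z,cast('scene',E5(192,109),z)[:2])
```

```text
0.04 [0.49677265 0.32091466]
0.045 [0.49913088 0.31734805]
0.05 [0.50148912 0.31378144]
0.055 [0.50384735 0.31021483]
0.06 [0.50620558 0.30664822]
```

Call:
{"method": "apply_moves", "body": {
  "plan": [
    [[0.03,0,0,0,0,0,1],[0.07,0,0,0,0,0,1],[0.11,0,0,0,0,0,1],[0.15,0,0,0,0,0,1],[0.19,-0.002,0,0,0,0,1],[0.23,-0.004,0,0,0,0,1],[0.265,-0.006,0,0,0,0,1],[0.295,-0.008,0,0,0,0,1]]
  ]
}}

```text
time: 11.25
tool_pos: [0.4893, 0.1852, 0.1736]
tcp_rot: [2.348, 2.087, 0.003]
wrist_force: [-0.3, -0.6, -0.3]
width: 0.004
```

Run:
```python
from h import *
rel([.4995,.312,.13])
```

```text
t 11.25 pos [0.4893 0.1852 0.1736] F [-0.27 -0.62 -0.34] w 0.0
shift [ 0.1271 -0.0049  0.0437] turn [ 0.0004 -0.0003 -0.0008]
```

Call:
{"method": "apply_moves", "body": {
  "plan": [
    [[0.035,-0.001,0.005,0,0,0,1],[0.07,-0.002,0.015,0,0,0,1],[0.1,-0.004,0.025,0,0,0,1],[0.118,-0.005,0.035,0,0,0,1],[0.125,-0.005,0.044,0,0,0,1],[0.125,-0.005,0.05,0,0,0,1],[0.125,-0.005,0.05,0,0,0,1],[0.125,-0.005,0.05,0,0,0,1]]
  ]
}}

```text
time: 11.92
tool_pos: [0.4976, 0.3055, 0.1226]
tcp_rot: [2.35, 2.084, -0.003]
wrist_force: [-0.6, -0.5, 0.4]
width: -0.002
```

Run:
```python
from h import *
s=rel([.5003,.3123,.035])
p=s['tool_pos'];r=s['tcp_rot']
im=read_camera('wrist')[:,:,::-1];cv2.imwrite('pics/n_w.png',im)
im2=read_camera('scene')[:,:,::-1];cv2.imwrite('pics/n_s.png',cv2.resize(im2[90:190,270:410],None,fx=5,fy=5,interpolation=cv2.INTER_CUBIC))
```

```text
t 11.9167 pos [0.4976 0.3055 0.1226] F [-0.62 -0.52  0.44] w -0.0
shift [0.0072 0.002  0.0876] turn [-0.0003  0.0004 -0.0015]
```

View pics/n_w.png

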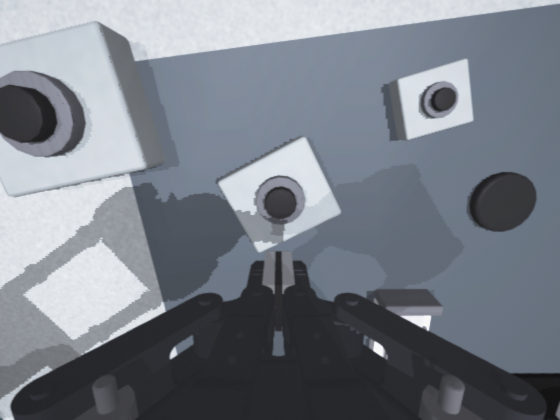

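View pics/n_s.png

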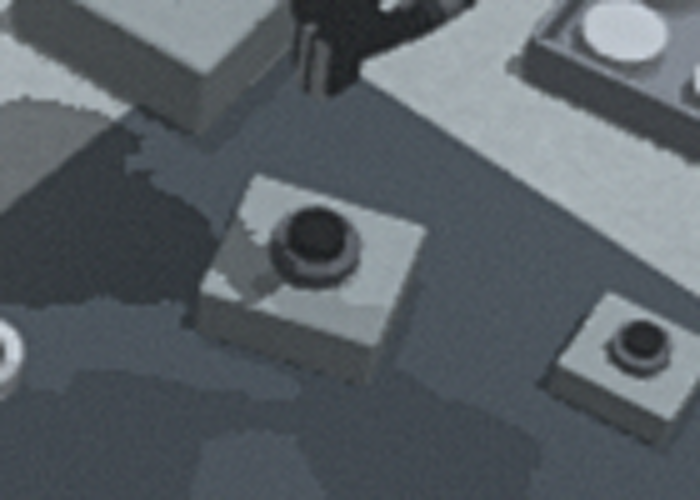

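Run:
```python
from h import *
p=[.4976,.3055,.1226]
for z in(.045,.05,.055): print(wcast((281,203),z,p,[2.35,2.084,-.003]))
s=readout.read_state(); print(s['tool_pos'],s['time'])
rel([.5003,.3123,.045])
```

```text
[0.50115448 0.31263266 0.045     ]
[0.50126013 0.31392222 0.05      ]
[0.50136578 0.31521179 0.055     ]
[0.49819867 0.30564101 0.12378749] 12.0167
t 12.0167 pos [0.4982 0.3056 0.1238] F [0.39 0.45 0.55] w -0.0
shift [0.0068 0.0012 0.0788] turn [ 0.0002 -0.0001 -0.0017]
```

Call:
{"method": "apply_moves", "body": {
  "plan": [
    [[0.004,0.001,0.015,0,0,0,1],[0.0075,0.0015,0.035,0,0,0,1],[0.0075,0.0015,0.05,0,0,0,1],[0.0075,0.0015,0.063,0,0,0,1],[0.0075,0.0015,0.073,0,0,0,1],[0.0075,0.0015,0.08,0,0,0,1],[0.0075,0.0015,0.083,0,0,0,1],[0.0075,0.0015,0.084,0,0,0,1]]
  ]
}}

```text
time: 12.68
tool_pos: [0.4999, 0.3137, 0.0389]
tcp_rot: [-2.35, -2.085, 0.001]
wrist_force: [-0.2, -0.2, 0.5]
width: 0.003
```

Run:
```python
from h import *
s=rel([.5007,.313,.03])
im=read_camera('wrist')[:,:,::-1];cv2.imwrite('pics/o_w.png',im)
im2=read_camera('scene')[:,:,::-1];cv2.imwrite('pics/o_s.png',cv2.resize(im2[90:190,270:410],None,fx=5,fy=5,interpolation=cv2.INTER_CUBIC))
```

```text
t 12.6833 pos [0.4999 0.3137 0.0389] F [-0.24 -0.18  0.54] w 0.0
shift [-0.0006  0.0009  0.0089] turn [-0.0001  0.0001 -0.0013]
```

View pics/o_w.png

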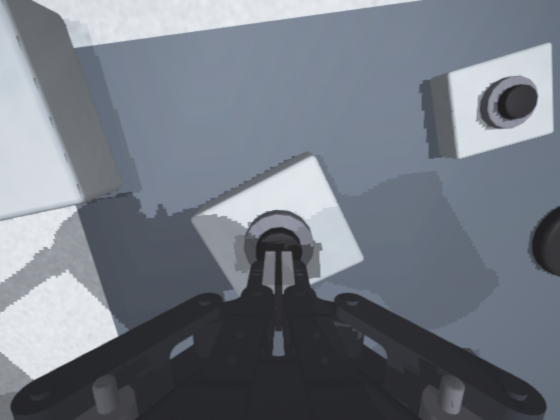

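View pics/o_s.png

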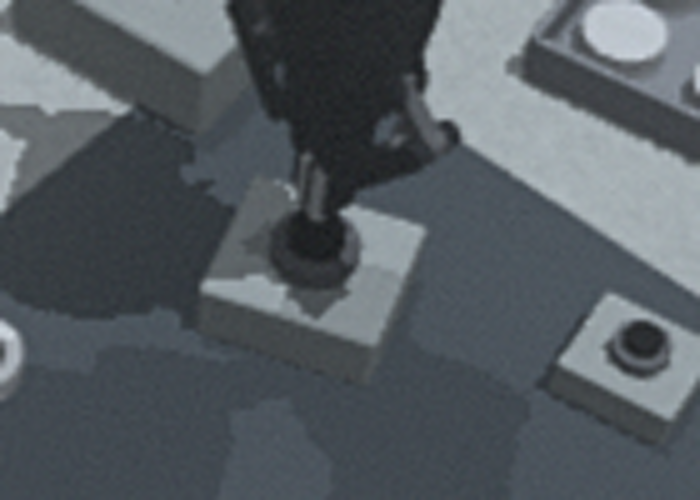

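With the TCP at z=0.039, below the button top at 0.05, there is still no contact, which confirms the tip offset. Pressing down gradually.

Call:
{"method": "apply_moves", "body": {
  "plan": [
    [[0,0.0005,0.002,0,0,0,1],[0,0.0005,0.004,0,0,0,1],[0,0.0005,0.006,0,0,0,1],[0,0.0005,0.008,0,0,0,1],[0,0.0005,0.01,0,0,0,1],[0,0.0005,0.012,0,0,0,1],[0,0.0005,0.013,0,0,0,1],[0,0.0005,0.014,0,0,0,1]]
  ]
}}

```text
time: 13.45
tool_pos: [0.5003, 0.3138, 0.0249]
tcp_rot: [-2.35, -2.085, 0.001]
wrist_force: [-0.2, 0.1, 0.9]
width: -0.001
```

Run:
```python
from h import *
s=rel([.5007,.313,.02])
```

```text
t 13.45 pos [0.5003 0.3138 0.0249] F [-0.22  0.14  0.93] w -0.0
shift [-0.0008  0.0005  0.0049] turn [-0.0001  0.0001 -0.0012]
```

Call:
{"method": "apply_moves", "body": {
  "plan": [
    [[0,0,0.001,0,0,0,1],[0,0,0.002,0,0,0,1],[0,0,0.003,0,0,0,1],[0,0,0.004,0,0,0,1],[0,0,0.005,0,0,0,1],[0,0,0.005,0,0,0,1],[0,0,0.005,0,0,0,1],[0,0,0.005,0,0,0,1]]
  ]
}}

```text
time: 14.12
tool_pos: [0.5003, 0.3139, 0.0203]
tcp_rot: [-2.35, -2.085, 0.0]
wrist_force: [-1.7, -1.5, 4.4]
width: 0.001
```

Run:
```python
from h import *
s=rel([.5007,.313,.02])
im2=read_camera('scene')[:,:,::-1];cv2.imwrite('pics/p_s.png',cv2.resize(im2[90:190,270:410],None,fx=5,fy=5,interpolation=cv2.INTER_CUBIC))
```

```text
t 14.1167 pos [0.5003 0.3139 0.0203] F [-1.71 -1.51  4.45] w 0.0
shift [-0.0008  0.0005  0.0003] turn [-0.0001  0.     -0.0012]
```

View pics/p_s.png

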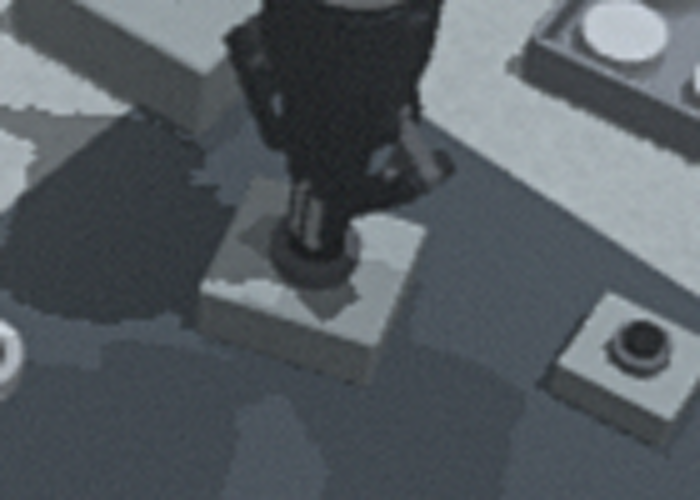

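Contact, at 4.4 N. Continuing to the stop.

Call:
{"method": "apply_moves", "body": {
  "plan": [
    [[0,0,0.0005,0,0,0,1],[0,0,0.001,0,0,0,1],[0,0,0.0015,0,0,0,1],[0,0,0.002,0,0,0,1],[0,0,0.0025,0,0,0,1],[0,0,0.003,0,0,0,1],[0,0,0.003,0,0,0,1],[0,0,0.003,0,0,0,1]]
  ]
}}

```text
time: 14.83
tool_pos: [0.5004, 0.3139, 0.0188]
tcp_rot: [-2.35, -2.085, 0.0]
wrist_force: [-6.4, -3.9, 14.5]
width: 0.002
```

14.5 N at the stop, about 6 mm below first contact, so the button is fully pressed. Retreating straight up.

Call:
{"method": "apply_moves", "body": {
  "plan": [
    [[0,0,0,0,0,0,1],[0,0,-0.003,0,0,0,1],[0,0,-0.008,0,0,0,1],[0,0,-0.018,0,0,0,1],[0,0,-0.035,0,0,0,1],[0,0,-0.06,0,0,0,1],[0,0,-0.09,0,0,0,1],[0,0,-0.12,0,0,0,1]]
  ]
}}

```text
time: 15.5
tool_pos: [0.5002, 0.3138, 0.1379]
tcp_rot: [-2.35, -2.085, 0.001]
wrist_force: [0.3, 0.0, 0.6]
width: 0.002
```

Call:
{"method": "apply_moves", "body": {
  "plan": [
    [[-0.01,-0.01,-0.03,0,0,0,1],[-0.03,-0.025,-0.05,0,0,0,1],[-0.06,-0.04,-0.06,0,0,0,1],[-0.09,-0.055,-0.06,0,0,0,1],[-0.11,-0.065,-0.06,0,0,0,1],[-0.12,-0.07,-0.06,0,0,0,1],[-0.12,-0.07,-0.06,0,0,0,1],[-0.12,-0.07,-0.06,0,0,0,1]]
  ]
}}

```text
time: 16.17
tool_pos: [0.4173, 0.2033, 0.1976]
tcp_rot: [2.35, 2.084, 0.003]
wrist_force: [0.4, -1.1, 0.8]
width: -0.002
```

Run:
```python
from h import *
s=readout.read_state();print(s['time'],s['tool_pos'],s['wrist_force'])
for n in('top','scene'): cv2.imwrite(f'pics/q_{n}.png',read_camera(n)[:,:,::-1])
im=cv2.imread('pics/q_scene.png');cv2.imwrite('pics/q_s2.png',cv2.resize(im[90:290,200:420],None,fx=3.5,fy=3,interpolation=cv2.INTER_CUBIC))
```

```text
16.1667 [0.41729845 0.20332156 0.19760844] [ 0.42701485 -1.1055165   0.77529975]
```

View pics/q_s2.png

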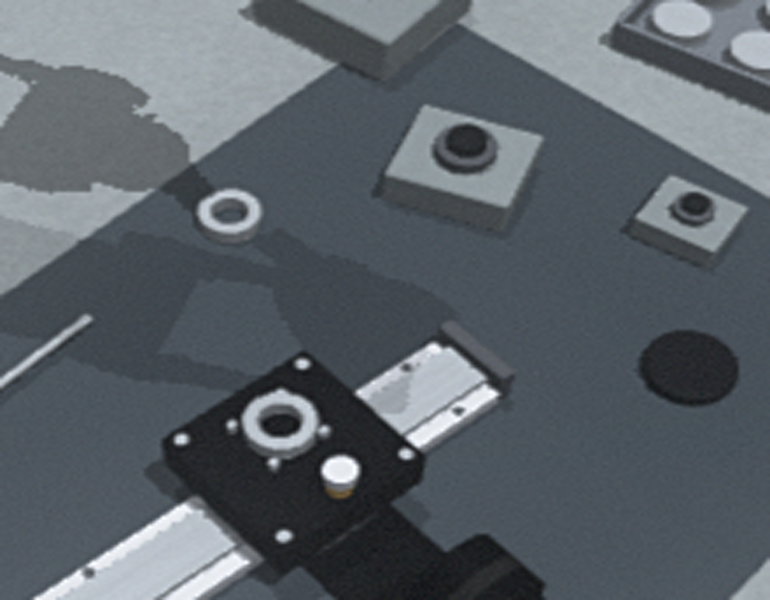

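View pics/q_top.png

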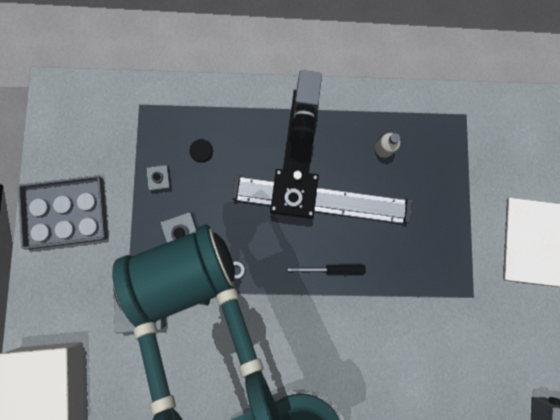

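View pics/q_scene.png

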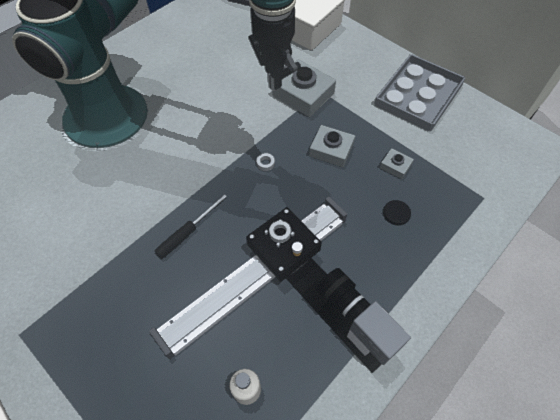

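The carriage is in the notch, the ring is in its nest, the button is up, and the bystanders are at their starting pixels. The hand is clear, so I'm handing in.

```bash
python3 -c "
from workcell import bot
print(bot.finish_job())"
```

```text
the job is handed in; nothing more can be done
None
```

I pushed the carriage into the notch, pressed the trigger on the middle-sized (90 x 80) box to its stop, backed the hand clear and handed in at about 16.3 s. No verdict was reported.

- **Carriage:** two cameras put it at 185 mm of travel, against a measured notch position of about 185 mm. The knob rose over the first bump (about 8 N), then visibly dropped.
- **Trigger:** the press ended at 14.5 N, about 6 mm below first contact. The button looked up again in the last picture.
- **Ring and bystanders:** the ring is flat in its nest. The bottle, spare ring, driver and lens cap are at their starting pixels.

**What disagreed:** the shut fingertips turned out to be about 25 mm shorter than the stated TCP. Because of that, the first 71 mm of the push went over the carriage top and against a nest pin or the ring, not on the push face, so the ring may have been touched. I estimate it sits 2–3 mm off centre, inside the 8 mm limit. After seeing this I backed off, lowered the hand, and pushed the rest of the way on the end face.

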